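# Show which objective to start with

### The job

Show a newcomer which objective to begin with: with the fingertips push the sliding lid of the wooden objective case fully open, to the left, then point down at the shortest of the four objectives inside, keeping the closed fingertips still about a finger's breadth above the middle of its lens for at least two seconds. Then push the lid fully shut again to keep the dust out. Touch none of the objectives and point closely at no other one; push the lid gently, grip and lift nothing, and leave the other things on the desk where they are.

Things in the scene. Friction and masses are not known exactly. Their poses are not given: they have to be found in the camera images.
- objective_case: brown wooden case, 120 mm along its x (the way the lid slides), 128 mm along y, 79 mm high; it stands firm. Origin: middle of its underside, on the desk. +x points to the robot's left within 20 degrees. Walls 8 mm thick, 79 mm high, the left one (+x) only 67 mm, under the lid. Inside, a dark insert (face 18 mm above the desk) seats an objective at each of x = -22 or 22, y = -27 or 27 mm
- case_lid (a joint): sliding lid of the case, m: 0 = shut, 0.102 = fully open (end stops); slides along the case's +x in grooves, friction about 1.5 N, stays where left. Lid 6.5 mm thick, its top 74 mm above the desk; shut it covers case x = -52 to 60 mm; fully open it stands out over the left end and bares the inside up to x = 50 mm
- lid_ledge (a point): middle of the finger ledge, a raised wooden strip across the lid near its left end: 9 mm thick along the case's x, 72 mm long along y, rising from the lid's top (74 mm above the desk) to 87.5 mm. The point: 81 mm above the desk, at case x = 46 mm + joint value, y = 0; the lid ends 14 mm beyond it. Pushed on its right side it opens the lid, on its left side it shuts it
- objective_short_front (a point): the shortest objective (low power): steel barrel 24 mm across with a wide flat front and a wide lens of 15 mm. The point: centre of its front lens, the top of the objective, 23 mm above the face of the insert, 41 mm above the desk. Which seat it stands in varies
- objective_medium_front (a point): medium objective, barrel 24 mm across, a straight 16 mm nose with a lens of 8 mm. The point: centre of its front lens, the top of the objective, 37 mm above the face of the insert
- objective_long_front (a point): long objective, barrel 24 mm across, with a cone-shaped end and a small lens of 4 mm. The point: centre of its front lens, the top of the objective, 45 mm above the face of the insert
- objective_slim_front (a point): long objective with a slim stepped nose, barrel 24 mm across, lens of 3 mm. The point: centre of its front lens, the top of the objective, 45 mm above the face of the insert
- slide_box: bystander: closed reddish-brown box for specimen slides, 89 x 99 x 32 mm high; origin at the middle of its underside
- lens_tissue: bystander: flat packet of lens tissue, 70 x 100 x 8 mm; origin at the middle of its underside
- oil_bottle: bystander: small dropper bottle with a black top, 29 mm across, 76 mm high; origin at the middle of its underside
- objective_short: the shortest objective itself; origin at the lower end of its thread, on its axis, 6 mm below the face of the insert; z up through the lens
- objective_medium: the medium objective itself; origin at the lower end of its thread, on its axis, 6 mm below the face of the insert; z up through the lens
- objective_long: the long objective itself; origin at the lower end of its thread, on its axis, 6 mm below the face of the insert; z up through the lens
- objective_slim: the long slim-nosed objective itself; origin at the lower end of its thread, on its axis, 6 mm below the face of the insert; z up through the lens

How it is judged:
By the outcome, as a careful person would: the job done as asked, in the order asked, and still so for the second after the job is handed in, with the robot touching nothing.
It also fails if it takes over 58 s, if anything falls off the work surface, if the arm or the gripper's body presses on something with over 40 N, if the wrist force passes 120 N, or if a joint passes its speed limit or range.

### The arm

A 6-joint arm with a two-finger parallel gripper is mounted at the origin on a cart in front of the work surface, level with it; the furniture and walls round the work are solid. World frame = base frame: x ahead of the robot, y to its left, z up, the work surface at z = 0. Lengths are in m, angles in rad, forces in N, time in s.
With the tool pointing down it reaches from about 0.325 to 0.775 m from the base axis. Payload 5.5 kg.
Tool frame: the origin (TCP) lies on the centre line of the jaws, within the pads' length; the fingertips stand 22 mm ahead of it and the grasp point (between the pads) lies 3 mm ahead of it (robot.nose_length is the distance from the TCP to the fingertips, in m); z points along the fingers, y is the line along which they close (so a half turn about z gives the same grasp; the last joint's range is limited). The gripper opens to 85 mm and grips with 20 to 120 N. Pads are 22 mm wide; open, the fingers measure 114 mm over their backs; the gripper's body (76 mm by 85 mm) begins 54 mm behind the grasp point. The pads swing forward as they close: fully open they stand 13 mm farther back than shut.
Start: joints at [1.057, 0.091, 1.231, -0, 1.82, -0.057], TCP at [0.265, 0.538, 0.253] pointing down, gripper open.
Joint ranges: [-2.87, 2.87], [-0.86, 2.18], [0.17, 2.46], [-1.51, 4.65], [0.06, 2.69], [-2.65, 2.65]. Speed limits (rad/s): [2.57, 2.57, 3.01, 3.14, 3.14, 3.14].

### API

Orientations are given as a unit quaternion [x, y, z, w].
In Python, from workcell import robot, optics, models gives the robot as it stands.
- The arm moves only by the shell command python3 -m inch 'ROWS' [OPENING]. ROWS is JSON, a list of rows, each an object of numbers: "x", "y", "z": the shift along the tool's x, y, z each as a share of 0.025 m, from -1 to 1; "ax", "ay", "az": the turn, a rotation vector about the tool's x, y, z each as a share of 5 degrees, from -1 to 1. A call has 1 to 10 rows; each row shifts and turns the commanded pose from where the row before left it, along the tool's axes as they then stand; what a row does not reach is not made up. A row lasts 1/12 s, in which the tool goes at most 41.7 mm and 7.16 degrees, less where a joint would pass 70% of its speed; a pose out of reach is approached as far as the arm can. A call with a number of a shift or a turn outside -1 to 1 is refused whole. A call with a gripper value outside its range is refused whole. OPENING is the closure, from 0 (fully open) to 1 (shut), set as the call begins (- or left out, the last holds). The fingers move at their own pace and stop on an object; the grip force is fixed at half the most. Time passes only in rows, so rows that do not move let the fingers close. It gives the time, the measured TCP pose, the force, the opening and the grip force at its end, in the units of the state.
- robot.get_obs(): the state, without advancing time (a new reading comes with each control period).
- optics.camera(name): name is "side" or "top"; returns the picture (480x640x3 uint8, red, green, blue); there is no depth.
- optics.get_calibration(name): a dict with "fx", "fy", "cx", "cy" (pixels), "D" ([k1, k2, p1, p2, k3] as OpenCV has them; the pictures are not rectified), "T" (4x4, takes a point from camera to world coordinates). Camera axes: x right, y down, z forward; pixel columns grow to the right and rows downward; lengths in m; the calibration is good to about 2 mm. A picture is of the moment at which its call begins. get_calibration takes no time and is no camera call.
- robot.hand_in(): hands the job in; it is judged then, once.
Trained networks look in the newest picture that a camera, given by its name, has taken for a name from the list of things; names that differ only in an ending like _2 or _b are one class to them, and where a whole thing is asked for, a point or a joint stands for the part that bears it (a point fixed in the world has none). Each returns a list of dicts, best first, with "confidence" (0 to 1); they miss things now and then, are a little off and sometimes report something else, mostly with a low value. They report only what shows in the picture. A call takes as long as a camera call.
- models.search_frame(camera, label): "centre" ([column, row] in pixels, amid what is visible of it).
- models.cut_out(camera, label): "mask" (480x640 bool, what is visible of it) and "centre" ([column, row] in pixels, amid what is visible of it).
- models.pinpoint(camera, label): "centre" ([column, row] in pixels: a listed point, or the origin of a listed thing).
The state is a dict: "clock": time; "joint_positions": joint angles; "joint_vel": joint speeds; "effort": joint torques, N m; "tcp_pos": TCP position; "tool_rot": TCP orientation; "ft_force": force on the tool from outside, world axes, zero at the start; "wrist_torque": the same for the moment, N m; "gripper_width": finger opening in m; "grip_force": force on a finger pad.
Only numpy, scipy, OpenCV 4.12 (cv2) and the standard library are available. Lean on these libraries where they do the work, as an engineer would, in place of code of your own. Each camera call takes 0.05 s, during which the arm holds its last target. There are 200 camera calls.

## Working session

There is one attempt and no reset: what is moved stays moved. The work goes in short steps, Python scripts to look and compute and a shell command to move; the robot and the scene stay as the last step left them, time stands still between calls to the robot, and variables do not carry over. Pictures are saved under pics/ and viewed, at most 10 in all, crops included, and the job is handed in when it is done.

```bash
mkdir -p pics; cat > h.py <<'E'
import numpy as np, cv2
from workcell import robot, optics, models
from scipy.spatial.transform import Rotation as R
def ray(cam,px):
    c=optics.get_calibration(cam); K=np.array([[c['fx'],0,c['cx']],[0,c['fy'],c['cy']],[0,0,1]])
    u=cv2.undistortPoints(np.array([[px]],float),K,np.array(c['D']))[0,0]
    T=np.array(c['T']); return T[:3,3],T[:3,:3]@np.r_[u,1]
def onz(cam,px,z):
    o,d=ray(cam,px); return o+d*(z-o[2])/d[2]
def proj(cam,P):
    c=optics.get_calibration(cam); K=np.array([[c['fx'],0,c['cx']],[0,c['fy'],c['cy']],[0,0,1]])
    T=np.linalg.inv(np.array(c['T'])); r,_=cv2.Rodrigues(T[:3,:3])
    return cv2.projectPoints(np.atleast_2d(np.array(P,float)),r,T[:3,3],K,np.array(c['D']))[0][:,0]
def snap(cam,name):
    im=optics.camera(cam); cv2.imwrite('pics/'+name,im[:,:,::-1]); return im
E
python3 - <<'E'
from h import *
np.set_printoptions(precision=4,suppress=True)
for cam in ['top','side']:
    snap(cam,cam+'0.png')
    print(cam,np.array(optics.get_calibration(cam)['T'])[:3,3])
    for n,z in [('objective_case',0),('lid_ledge',.081),('slide_box',0),('lens_tissue',0),('oil_bottle',0)]:
        for d in models.pinpoint(cam,n)[:2]: print(n,d['confidence'],np.array(d['centre']),onz(cam,d['centre'],z))
o=robot.get_obs(); print(o); print(R.from_quat(o['tool_rot']).as_matrix())
E
```

```text
top [0.3506 0.2724 0.9037]
objective_case 0.62 [338.1 249.9] [0.4898 0.2446 0.    ]
lid_ledge 0.75 [313.3 235.9] [0.5024 0.2921 0.081 ]
slide_box 0.69 [349.1 162.8] [0.6704 0.2232 0.    ]
lens_tissue 0.63 [266.9 354.9] [0.2841 0.3796 0.    ]
oil_bottle 0.69 [288.1 166. ] [0.6622 0.3479 0.    ]
side [ 0.5465 -0.161   0.8202]
objective_case 0.73 [318.2 273.5] [0.4902 0.2433 0.    ]
lid_ledge 0.69 [328.9 222.8] [0.499  0.2995 0.081 ]
slide_box 0.97 [422.8 300.5] [ 0.6749  0.2204 -0.    ]
lens_tissue 0.59 [221.7 193.4] [0.2816 0.3831 0.    ]
oil_bottle 0.9 [417.3 242.6] [0.6587 0.3335 0.    ]
{'clock': 0.6, 'joint_positions': array([ 1.0573,  0.0911,  1.2307,  0.    ,  1.8198, -0.0567]), 'joint_vel': array([ 0.0002, -0.0004,  0.0008, -0.0014,  0.0019,  0.0005]), 'effort': array([ -0.0015, -45.8136, -41.7859,  -0.0001,   0.0006,  -0.    ]), 'tcp_pos': array([0.2647, 0.5385, 0.2533]), 'tool_rot': array([ 0.2264,  0.974 ,  0.    , -0.    ]), 'ft_force': array([-0.8869, -0.955 ,  0.7435]), 'wrist_torque': array([-0.0235,  0.0241, -0.0119]), 'grip_force': 0.0, 'gripper_width': 0.08545820797009639}
[[-0.8975  0.4411 -0.    ]
 [ 0.4411  0.8975  0.    ]
 [ 0.      0.     -1.    ]]
```

View pics/top0.png

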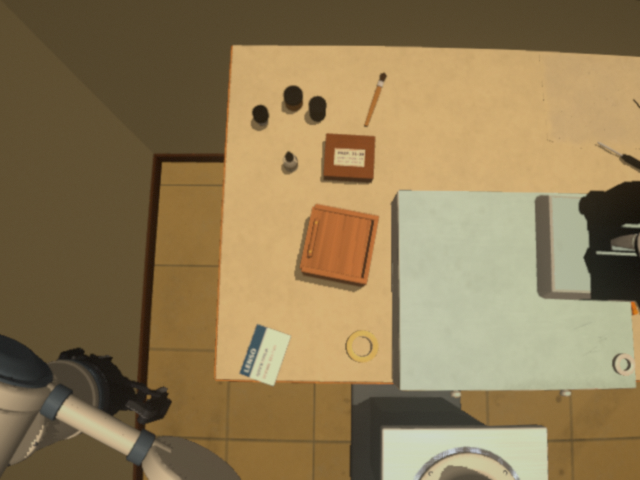

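View pics/side0.png

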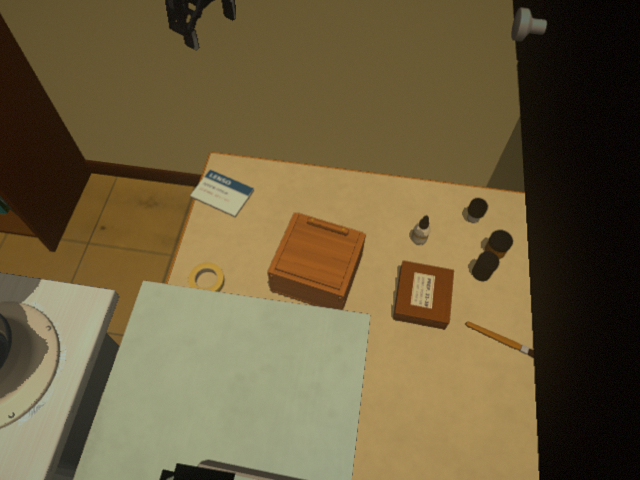

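The top view shows the shut case at about (340,245), with its ledge on the left at (313,237). The slide box is at (349,158), the bottle at (289,160) and the tissue at (265,355). The side view agrees, and the arm is clear of everything. Next I'll fit the case's yaw and position.

```bash
cat > fit.py <<'E'
from h import *
from scipy.optimize import least_squares
np.set_printoptions(precision=4,suppress=True)
def hull(x,y,a,cam):
    ex=np.array([np.sin(a),np.cos(a)]); ey=np.array([-np.cos(a),np.sin(a)])
    P=[np.r_[np.array([x,y])+ex*u+ey*v,z] for u in(-.06,.06) for v in(-.064,.064) for z in(0,.067 if u>0 else .079)]
    # side walls reach full height at left end
    P+=[np.r_[np.array([x,y])+ex*.06+ey*v,.079] for v in(-.064,.064)]
    return cv2.convexHull(proj(cam,P).astype(np.float32))[:,0]
obs={}
for cam in ['top','side']:
    optics.camera(cam); m=models.cut_out(cam,'objective_case')[0]
    c,_=cv2.findContours(m['mask'].astype(np.uint8),cv2.RETR_EXTERNAL,cv2.CHAIN_APPROX_NONE)
    obs[cam]=max(c,key=cv2.contourArea)[:,0].astype(float); print(cam,m['confidence'],m['mask'].sum())
def res(p):
    r=[]
    for cam in obs:
        h=hull(*p[:3],cam).reshape(-1,1,2)
        r+=[abs(cv2.pointPolygonTest(h,tuple(map(float,q)),True)) for q in obs[cam]]
    return np.array(r)
for cams in (['top','side'],['top'],['side']):
    full=dict(obs)
    obs={k:full[k] for k in cams}
    s=least_squares(res,[.49,.2445,.17],loss='soft_l1',diff_step=1e-3); print(cams,s.x,np.degrees(s.x[2]),np.median(s.fun)); obs=full
x,y,a=least_squares(res,[.49,.2445,.17],loss='soft_l1',diff_step=1e-3).x
ex=np.array([np.sin(a),np.cos(a)])
print('ledge predicted',np.array([x,y])+.046*ex)
im=cv2.imread('pics/top0.png'); cv2.polylines(im,[np.round(hull(x,y,a,'top')*16).astype(int)],True,(0,255,0),1,0,4)
cv2.imwrite('pics/fit.png',cv2.resize(im[180:310,270:410],None,fx=4,fy=4))
E
python3 fit.py
```

```text
top 0.79 4875
side 0.9 6660
['top', 'side'] [0.4886 0.2456 0.1774] 10.165885983289142 0.7848555589214286
['top'] [0.491  0.2455 0.1822] 10.43796354773389 0.8868754451350737
['side'] [0.4876 0.2453 0.1746] 10.003422453025388 0.8436544701846302
ledge predicted [0.4967 0.2909]
```

View pics/fit.png

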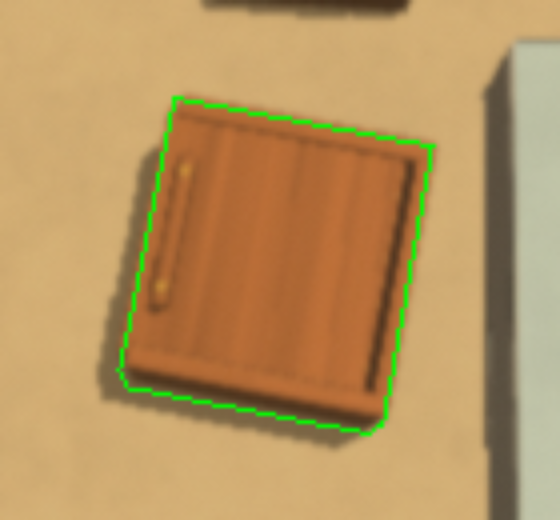

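The case is at (0.489, 0.245) with a yaw of about 10.2°, and the green outline fits the picture well. I'll turn the tool so its y lies along the case's x, shut the gripper and move over the lid at height.

```bash
python3 -m inch '[{"az":-0.8},{"az":-0.8},{"az":-0.8},{"az":-0.8},{},{}]' 1; python3 -m inch '[{"x":-0.9,"y":-0.8},{"x":-0.9,"y":-0.8},{"x":-0.9,"y":-0.8},{"x":-0.9,"y":-0.8},{"x":-0.9,"y":-0.8},{"x":-0.9,"y":-0.8},{"x":-0.9,"y":-0.8},{"x":-0.9,"y":-0.8},{"x":-0.9,"y":-0.8},{"x":-0.9,"y":-0.8}]'
cat > rel.py <<'E'
from h import *
import sys
np.set_printoptions(precision=1,suppress=True)
C=np.array([.489,.245]); a=np.radians(10.2)
ex=np.array([np.sin(a),np.cos(a)]); ey=np.array([-np.cos(a),np.sin(a)])
o=robot.get_obs(); p=o['tcp_pos']; M=R.from_quat(o['tool_rot']).as_matrix()
print('t',o['clock'],'case xy mm',(p[:2]-C)@ex*1e3,(p[:2]-C)@ey*1e3,'tip z',(p[2]-robot.nose_length)*1e3,'F',o['ft_force'],'yaw of tool y',np.degrees(np.arctan2(M[0,1],M[1,1])),'w',o['gripper_width'])
if len(sys.argv)>3:
    t=[float(v)/1e3 for v in sys.argv[1:4]]
    d=np.r_[C+ex*t[0]+ey*t[1],t[2]+robot.nose_length]-p; print('shares x,y,z',(M.T@d)/.025*1.0, 'mm',M.T@d*1e3)
E
python3 rel.py 8 0 110
```

```text
t 0.8 case xy mm 249.12323732384027 272.7669979188874 tip z 231.2938800656347 F [ 0.1  0.5 -0.3] yaw of tool y 26.174814860210752 w 0.08543541030370155
shares x,y,z [-13.1  -6.3   4.9] mm [-328.6 -156.7  121.3]$[0]: bad value
$[0]: bad value
```

```bash
python3 -m inch '[{"x":0,"y":0,"z":0,"ax":0,"ay":0,"az":-0.8}]' 1; python3 -m inch --help | head -20
```

```text
clock: 0.88
tcp_pos: [0.2647, 0.5385, 0.2533]
tool_rot: [0.192, 0.981, 0.0, -0.0]
ft_force: [-0.3, -0.1, -0.9]
gripper_width: 0.0752
grip_force: 0.0invalid input: not JSON, or not a number
```

All six keys are needed in each row.

```bash
python3 -m inch '[{"x":0,"y":0,"z":0,"ax":0,"ay":0,"az":-0.8},{"x":0,"y":0,"z":0,"ax":0,"ay":0,"az":-0.8},{"x":0,"y":0,"z":0,"ax":0,"ay":0,"az":-0.8}]' >/dev/null; python3 -m inch '[{"x":-0.9,"y":-0.8,"z":0,"ax":0,"ay":0,"az":0},{"x":-0.9,"y":-0.8,"z":0,"ax":0,"ay":0,"az":0},{"x":-0.9,"y":-0.8,"z":0,"ax":0,"ay":0,"az":0},{"x":-0.9,"y":-0.8,"z":0,"ax":0,"ay":0,"az":0},{"x":-0.9,"y":-0.8,"z":0,"ax":0,"ay":0,"az":0},{"x":-0.9,"y":-0.8,"z":0,"ax":0,"ay":0,"az":0},{"x":-0.9,"y":-0.8,"z":0,"ax":0,"ay":0,"az":0},{"x":-0.9,"y":-0.8,"z":0,"ax":0,"ay":0,"az":0},{"x":-0.9,"y":-0.8,"z":0,"ax":0,"ay":0,"az":0}]'; python3 rel.py 8 0 110
```

```text
clock: 1.88
tcp_pos: [0.4329, 0.3243, 0.2535]
tool_rot: [0.089, 0.996, 0.0, 0.0]
ft_force: [1.4, 0.6, -0.3]
gripper_width: 0.0
grip_force: 0.0
t 1.8833 case xy mm 68.10128714957298 69.29475344678701 tip z 231.46818970821928 F [ 1.4  0.6 -0.3] yaw of tool y 10.167185268876539 w 2.1790534250294e-05
shares x,y,z [-2.8 -2.4  4.9] mm [-69.2 -60.2 121.5]
```

```bash
python3 -m inch '[{"x":-0.9,"y":-0.8,"z":0.8,"ax":0,"ay":0,"az":0},{"x":-0.9,"y":-0.8,"z":0.8,"ax":0,"ay":0,"az":0},{"x":-0.9,"y":-0.8,"z":0.8,"ax":0,"ay":0,"az":0},{"x":0,"y":0,"z":0.8,"ax":0,"ay":0,"az":0},{"x":0,"y":0,"z":0.8,"ax":0,"ay":0,"az":0},{"x":0,"y":0,"z":0.8,"ax":0,"ay":0,"az":0},{"x":0,"y":0,"z":0,"ax":0,"ay":0,"az":0},{"x":0,"y":0,"z":0,"ax":0,"ay":0,"az":0}]'; python3 rel.py 8 0 80
python3 - <<'E'
from h import *
a=snap('top','a.png')[190:300,280:400];b=snap('side','b.png')[190:310,250:380]
cv2.imwrite('pics/ab.png',np.hstack([cv2.resize(a,(400,367),interpolation=2),cv2.resize(b,(398,367),interpolation=2)])[:,:,::-1])
E
```

```text
clock: 2.55
tcp_pos: [0.4874, 0.2543, 0.1323]
tool_rot: [0.089, 0.996, -0.001, -0.001]
ft_force: [-0.6, 0.6, -1.0]
gripper_width: 0.0001
grip_force: 0.0
t 2.55 case xy mm 8.840189907934446 3.204768285643581 tip z 110.34522523500739 F [-0.6  0.6 -1. ] yaw of tool y 10.176770394247377 w 9.210082688330787e-05
shares x,y,z [-0.1 -0.   1.2] mm [-3.3 -0.8 30.3]
```

View pics/ab.png

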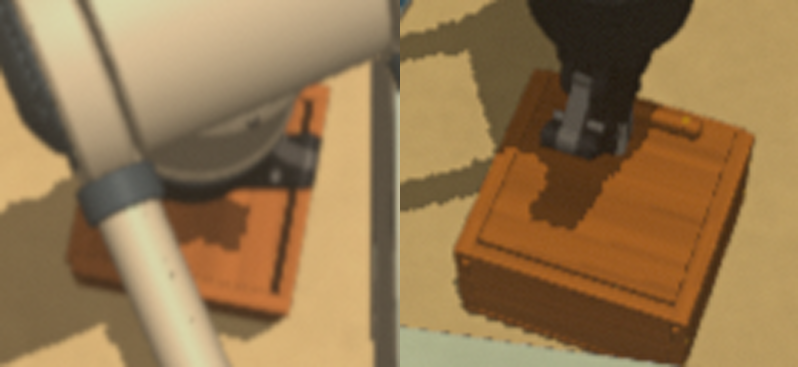

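The left panel (top camera) shows the case hidden under the arm. The right panel (side camera) shows the closed fingers above the lid at crop (590,130), with the ledge clear at (675,122). I'll descend to tip z of about 80 mm, then feel for the ledge.

```bash
python3 -m inch '[{"x":-0.1,"y":0,"z":0.6,"ax":0,"ay":0,"az":0},{"x":0,"y":0,"z":0.4,"ax":0,"ay":0,"az":0},{"x":0,"y":0,"z":0.2,"ax":0,"ay":0,"az":0},{"x":0,"y":0,"z":0,"ax":0,"ay":0,"az":0},{"x":0,"y":0,"z":0,"ax":0,"ay":0,"az":0}]' | grep -E "force"; python3 rel.py
python3 -m inch '[{"x":0,"y":0.12,"z":0,"ax":0,"ay":0,"az":0},{"x":0,"y":0.12,"z":0,"ax":0,"ay":0,"az":0},{"x":0,"y":0.12,"z":0,"ax":0,"ay":0,"az":0},{"x":0,"y":0.12,"z":0,"ax":0,"ay":0,"az":0}]'| grep -E "force"; python3 rel.py
python3 -m inch '[{"x":0,"y":0.12,"z":0,"ax":0,"ay":0,"az":0},{"x":0,"y":0.12,"z":0,"ax":0,"ay":0,"az":0},{"x":0,"y":0.12,"z":0,"ax":0,"ay":0,"az":0}]'| grep -E "force"; python3 rel.py
python3 -m inch '[{"x":0,"y":0.12,"z":0,"ax":0,"ay":0,"az":0},{"x":0,"y":0.12,"z":0,"ax":0,"ay":0,"az":0},{"x":0,"y":0.12,"z":0,"ax":0,"ay":0,"az":0}]'| grep -E "force"; python3 rel.py 128 0 80
```

```text
ft_force: [0.6, -0.2, 0.3]
grip_force: 0.0
t 3.0667 case xy mm 9.340172166439041 0.2651307123633416 tip z 81.5234273274244 F [ 0.6 -0.2  0.3] yaw of tool y 10.164292021719469 w 0.00022160316574318942
ft_force: [0.1, -0.8, 0.6]
grip_force: 0.0
t 3.4 case xy mm 21.80667603866051 0.033022366225119684 tip z 81.7939755209946 F [ 0.1 -0.8  0.6] yaw of tool y 10.165187357538368 w 7.012985890642072e-05
ft_force: [-0.2, -0.6, -0.6]
grip_force: 0.0
t 3.65 case xy mm 30.628836342782833 0.2031963379664976 tip z 81.25927810285499 F [-0.2 -0.6 -0.6] yaw of tool y 10.163793058682277 w 0.00016205438948374776
ft_force: [-0.7, -1.4, 1.0]
grip_force: 1.3
t 3.9 case xy mm 39.4080507451421 0.15190460060695937 tip z 81.31266021189442 F [-0.7 -1.4  1. ] yaw of tool y 10.176499566708742 w -0.00024961766550589095
shares x,y,z [-0.   3.5  0.1] mm [-0.2 88.6  1.3]
```

```bash
python3 -m inch '[{"x":0,"y":0.14,"z":0,"ax":0,"ay":0,"az":0},{"x":0,"y":0.14,"z":0,"ax":0,"ay":0,"az":0},{"x":0,"y":0.14,"z":0,"ax":0,"ay":0,"az":0},{"x":0,"y":0.14,"z":0,"ax":0,"ay":0,"az":0},{"x":0,"y":0.14,"z":0,"ax":0,"ay":0,"az":0},{"x":0,"y":0.14,"z":0,"ax":0,"ay":0,"az":0},{"x":0,"y":0.14,"z":0,"ax":0,"ay":0,"az":0},{"x":0,"y":0.14,"z":0,"ax":0,"ay":0,"az":0},{"x":0,"y":0.14,"z":0,"ax":0,"ay":0,"az":0},{"x":0,"y":0.14,"z":0,"ax":0,"ay":0,"az":0}]' | grep -E "force"; python3 rel.py
python3 - <<'E'
from h import *
snap('side','c.png')
for d in models.pinpoint('side','lid_ledge')[:1]:
    q=onz('side',d['centre'],.081); e=np.array([.1771,.9842]); print(d['confidence'],'ledge case x',(q[:2]-[.489,.245])@e)
E
```

```text
ft_force: [1.5, -2.4, 1.7]
grip_force: 1.1
t 4.7333 case xy mm 74.5820697400635 -0.01073012515429285 tip z 81.31642119311618 F [ 1.5 -2.4  1.7] yaw of tool y 10.179708932867714 w 0.00025749371042678535
0.97 ledge case x 0.0915232840019251
```

The lid is moving with about 2 N, so I'll carry on towards the stop.

```bash
python3 -m inch '[{"x":0,"y":0.2,"z":0,"ax":0,"ay":0,"az":0},{"x":0,"y":0.2,"z":0,"ax":0,"ay":0,"az":0},{"x":0,"y":0.2,"z":0,"ax":0,"ay":0,"az":0},{"x":0,"y":0.2,"z":0,"ax":0,"ay":0,"az":0},{"x":0,"y":0.2,"z":0,"ax":0,"ay":0,"az":0},{"x":0,"y":0.2,"z":0,"ax":0,"ay":0,"az":0},{"x":0,"y":0.2,"z":0,"ax":0,"ay":0,"az":0},{"x":0,"y":0.2,"z":0,"ax":0,"ay":0,"az":0},{"x":0,"y":0.14,"z":0,"ax":0,"ay":0,"az":0},{"x":0,"y":0.14,"z":0,"ax":0,"ay":0,"az":0}]' | grep -E "force"; python3 rel.py
python3 -m inch '[{"x":0,"y":0.08,"z":0,"ax":0,"ay":0,"az":0},{"x":0,"y":0.08,"z":0,"ax":0,"ay":0,"az":0}]' | grep -E "force"; python3 rel.py
python3 - <<'E'
from h import *
snap('side','d.png')
for d in models.pinpoint('side','lid_ledge')[:1]:
    q=onz('side',d['centre'],.081); e=np.array([.1771,.9842]); print(d['confidence'],'ledge case x',(q[:2]-[.489,.245])@e)
E
```

```text
ft_force: [2.5, -2.5, 1.0]
grip_force: 1.3
t 5.6667 case xy mm 121.68467879149019 0.08671059992955912 tip z 81.320891006988 F [ 2.5 -2.5  1. ] yaw of tool y 10.168509972244363 w -0.0005177303943899006
ft_force: [2.4, -1.8, 1.5]
grip_force: 1.4
t 5.8333 case xy mm 125.48547160180601 0.12214527585950637 tip z 81.2914368144923 F [ 2.4 -1.8  1.5] yaw of tool y 10.169761635825257 w 8.094796244390339e-05
0.94 ledge case x 0.13826595862539504
```

```bash

python3 -m inch '[{"x":0,"y":0.06,"z":0,"ax":0,"ay":0,"az":0},{"x":0,"y":0.06,"z":0,"ax":0,"ay":0,"az":0}]' | grep -E "ft_force"; python3 rel.py
python3 -m inch '[{"x":0,"y":0.05,"z":0,"ax":0,"ay":0,"az":0},{"x":0,"y":0.05,"z":0,"ax":0,"ay":0,"az":0}]' | grep -E "ft_force"; python3 rel.py
```

```text
ft_force: [0.7, -1.0, 0.3]
t 6.1 case xy mm 128.15812899558046 0.29068086574498003 tip z 81.3253005099881 F [ 0.7 -1.   0.3] yaw of tool y 10.18191806010709 w -0.0001621522071281541
ft_force: [0.6, -1.7, 2.0]
t 6.2667 case xy mm 130.78334981898638 0.2712960125539672 tip z 81.29808760153398 F [ 0.6 -1.7  2. ] yaw of tool y 10.177590266597532 w 0.0001610795525588022
```

```bash

python3 -m inch '[{"x":0,"y":0.04,"z":0,"ax":0,"ay":0,"az":0},{"x":0,"y":0.0,"z":0,"ax":0,"ay":0,"az":0}]' | grep -E "ft_force"; python3 rel.py
```

```text
ft_force: [1.5, -0.8, 2.9]
t 6.4333 case xy mm 132.01477974125825 0.31382704881108314 tip z 81.30338713536811 F [ 1.5 -0.8  2.9] yaw of tool y 10.158793021090034 w 0.00013957948188453735
```

```bash

python3 -m inch '[{"x":0,"y":0.04,"z":0,"ax":0,"ay":0,"az":0},{"x":0,"y":0.04,"z":0,"ax":0,"ay":0,"az":0}]' | grep -E "ft_force"; python3 rel.py
```

```text
ft_force: [0.6, -1.0, 1.1]
t 6.6 case xy mm 133.7715426723834 0.25972216696833955 tip z 81.29925550837541 F [ 0.6 -1.   1.1] yaw of tool y 10.174934408452579 w -6.75848765350806e-06
```

```bash

python3 -m inch '[{"x":0,"y":0.04,"z":0,"ax":0,"ay":0,"az":0},{"x":0,"y":0.04,"z":0,"ax":0,"ay":0,"az":0}]' | grep -E "ft_force"; python3 rel.py
```

```text
ft_force: [-0.5, -4.4, 2.9]
t 6.7667 case xy mm 135.74525492682804 0.23746616788952946 tip z 81.323322453866 F [-0.5 -4.4  2.9] yaw of tool y 10.173143267617753 w 3.578213281343416e-05
```

```bash

python3 -m inch '[{"x":0,"y":0.04,"z":0,"ax":0,"ay":0,"az":0},{"x":0,"y":0.0,"z":0,"ax":0,"ay":0,"az":0}]' | grep -E "ft_force"; python3 rel.py
```

```text
ft_force: [-1.4, -5.3, 4.1]
t 6.9333 case xy mm 135.8194635422101 0.2028888363318956 tip z 81.29164445914499 F [-1.4 -5.3  4.1] yaw of tool y 10.199153494062998 w -0.0001276250115492522
```

The force rises to 5 N while the position stalls at 135.8 mm, so that's the open stop. I'll back off, rise and clear the view.

```bash

python3 -m inch '[{"x":0,"y":-0.2,"z":0,"ax":0,"ay":0,"az":0},{"x":0,"y":-0.1,"z":-0.4,"ax":0,"ay":0,"az":0},{"x":0,"y":0,"z":-1,"ax":0,"ay":0,"az":0},{"x":0,"y":0,"z":-1,"ax":0,"ay":0,"az":0},{"x":0.5,"y":0.5,"z":-1,"ax":0,"ay":0,"az":0},{"x":0.9,"y":0.9,"z":-0.8,"ax":0,"ay":0,"az":0},{"x":0.9,"y":0.9,"z":-0.8,"ax":0,"ay":0,"az":0},{"x":0.9,"y":0.9,"z":0,"ax":0,"ay":0,"az":0},{"x":0.9,"y":0.9,"z":0,"ax":0,"ay":0,"az":0},{"x":0.9,"y":0.9,"z":0,"ax":0,"ay":0,"az":0}]' 
python3 - <<'E'
from h import *
np.set_printoptions(precision=1,suppress=True)
C=np.array([.489,.245]); a=np.radians(10.2)
ex=np.array([np.sin(a),np.cos(a)]); ey=np.array([-np.cos(a),np.sin(a)])
for cam in ['top','side']:
    im=snap(cam,cam+'1.png')
    for n,z in [('objective_short_front',.041),('objective_medium_front',.055),('objective_long_front',.063),('objective_slim_front',.063),('lid_ledge',.081)]:
        for d in models.pinpoint(cam,n)[:2]:
            q=onz(cam,d['centre'],z); print(cam,n,d['confidence'],np.array(d['centre']),'case mm',(q[:2]-C)@ex*1e3,(q[:2]-C)@ey*1e3)
    c=np.round(proj(cam,np.r_[C,.05])[0]).astype(int); cr=im[c[1]-50:c[1]+50,c[0]-50:c[0]+50]
    cv2.imwrite(f'pics/{cam}c.png',cv2.resize(cr,(400,400),interpolation=2)[:,:,::-1]); print(c)
cv2.imwrite('pics/in.png',np.hstack([cv2.imread('pics/topc.png'),cv2.imread('pics/sidec.png')]))
E
```

```text
clock: 7.77
tcp_pos: [0.4096, 0.5187, 0.2297]
tool_rot: [0.089, 0.996, 0.001, 0.0]
ft_force: [1.0, -0.3, -0.5]
gripper_width: -0.0
grip_force: 0.0
top objective_short_front 0.56 [323.3 257.9] case mm 24.38886546987239 25.83157652401421
top objective_medium_front 0.61 [348.9 260.1] case mm -23.268035787264033 22.777790358042694
top objective_long_front 0.67 [332.8 230.1] case mm 16.36256947662055 -25.5923718306548
top objective_slim_front 0.47 [353.1 233.8] case mm -21.820944665461166 -25.834700358309565
top lid_ledge 0.77 [260.8 226.7] case mm 145.9204785752325 -3.5357038828420753
[339 246]
side objective_medium_front 0.5 [293.7 264.9] case mm -25.805969699261585 33.24444675426259
side objective_long_front 0.68 [337.2 250.8] case mm 18.824723451860258 -27.346364858683305
side objective_slim_front 0.43 [329.2 271.6] case mm -22.10823656897364 -26.99659058428663
side lid_ledge 0.95 [346.3 178.9] case mm 151.90942878216055 -0.2586430214572597
side lid_ledge 0.45 [315.3 275.3] case mm -44.23655231078083 -10.783080340841341
[318 259]
```

View pics/in.png

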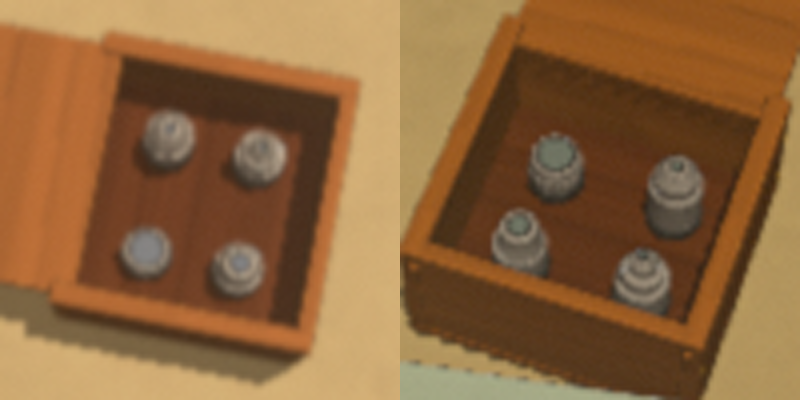

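Both panels show the wide pale lens, which is the short objective, at the left-near seat (22, +27). It's at crop (146,250) in the top view, about pixel (325.5,258.5), and at crop (556,152) in the side view, about (307,247). The medium one is right-near, with the two long ones on the far side. I'll refine the lens position using both cameras.

```bash
python3 - <<'E'
from h import *
np.set_printoptions(precision=1,suppress=True)
C=np.array([.489,.245]); a=np.radians(10.2)
ex=np.array([np.sin(a),np.cos(a)]); ey=np.array([-np.cos(a),np.sin(a)])
# lens blob centre: bluish-grey pixels near the seen lens
for cam,p in [('top',(325.5,258.5)),('side',(307,247))]:
    im=cv2.imread(f'pics/{cam}1.png').astype(int); 
    yy,xx=np.mgrid[:480,:640]; w=(np.hypot(xx-p[0],yy-p[1])<7)&(im[:,:,0]>=im[:,:,2]-2)&(im.sum(2)>250)
    c=(xx[w].mean(),yy[w].mean()); 
    for px in (p,c):
        q=onz(cam,px,.041); print(cam,w.sum(),np.array(px),'case mm',(q[:2]-C)@ex*1e3,(q[:2]-C)@ey*1e3, q)
E
python3 rel.py 22 27 130
```

```text
top 2 [325.5 258.5] case mm 20.1067216134002 26.167145371842942 [0.5 0.3 0. ]
top 2 [325.  258.5] case mm 21.030966478117474 26.345222514962675 [0.5 0.3 0. ]
side 0 [307 247] case mm 20.683490685782786 26.725914792863612 [0.5 0.3 0. ]
side 0 [nan nan] case mm nan nan [nan nan nan]
t 8.3667 case xy mm 253.67697294986652 124.5577929547412 tip z 206.3974383616801 F [-0.6  0.3 -0.2] yaw of tool y 10.243369274004474 w 2.7182565904750945e-05
shares x,y,z [-3.9 -9.3  3.1] mm [ -97.7 -231.6   76.4]<stdin>:9: RuntimeWarning: Mean of empty slice.
  ret = ret.dtype.type(ret / rcount)
```

```bash

python3 -m inch '[{"x":-0.39,"y":-0.93,"z":0,"ax":0,"ay":0,"az":0},{"x":-0.39,"y":-0.93,"z":0,"ax":0,"ay":0,"az":0},{"x":-0.39,"y":-0.93,"z":0,"ax":0,"ay":0,"az":0},{"x":-0.39,"y":-0.93,"z":0,"ax":0,"ay":0,"az":0},{"x":-0.39,"y":-0.93,"z":0,"ax":0,"ay":0,"az":0},{"x":-0.39,"y":-0.93,"z":0,"ax":0,"ay":0,"az":0},{"x":-0.39,"y":-0.93,"z":0,"ax":0,"ay":0,"az":0},{"x":-0.39,"y":-0.93,"z":0,"ax":0,"ay":0,"az":0},{"x":-0.39,"y":-0.93,"z":0.5,"ax":0,"ay":0,"az":0},{"x":-0.39,"y":-0.93,"z":0.5,"ax":0,"ay":0,"az":0}]' >/dev/null
python3 -m inch '[{"x":0,"y":0,"z":0.6,"ax":0,"ay":0,"az":0},{"x":0,"y":0,"z":0.6,"ax":0,"ay":0,"az":0},{"x":0,"y":0,"z":0.6,"ax":0,"ay":0,"az":0},{"x":0,"y":0,"z":0,"ax":0,"ay":0,"az":0}]' >/dev/null; python3 rel.py 21 26.5 58
```

```text
t 9.5333 case xy mm 20.342239656844832 28.52326528581354 tip z 132.7520019275003 F [0.2 0.1 0.3] yaw of tool y 10.23378779737892 w -6.906956021308373e-05
shares x,y,z [-0.1  0.   3. ] mm [-2.3  0.9 74.7]
```

```bash

python3 -m inch '[{"x":-0.09,"y":0.03,"z":0.6,"ax":0,"ay":0,"az":0},{"x":0,"y":0,"z":0.6,"ax":0,"ay":0,"az":0},{"x":0,"y":0,"z":0.5,"ax":0,"ay":0,"az":0},{"x":0,"y":0,"z":0.4,"ax":0,"ay":0,"az":0},{"x":0,"y":0,"z":0.3,"ax":0,"ay":0,"az":0},{"x":0,"y":0,"z":0.2,"ax":0,"ay":0,"az":0},{"x":0,"y":0,"z":0,"ax":0,"ay":0,"az":0},{"x":0,"y":0,"z":0,"ax":0,"ay":0,"az":0}]' >/dev/null; python3 rel.py 21 26.5 58
python3 - <<'E'
from h import *
a=snap('side','p.png')[195:305,245:375]; cv2.imwrite('pics/pc.png',cv2.resize(a,(650,550),interpolation=2)[:,:,::-1])
o=robot.get_obs()['tcp_pos'].copy(); o[2]-=.022; print(proj('side',o))
E
```

```text
t 10.2 case xy mm 22.58809267171878 25.35700844122318 tip z 71.5388490844428 F [-0.6 -0.8 -0.2] yaw of tool y 10.167974593244162 w -0.00019181369667088826
shares x,y,z [ 0.  -0.1  0.5] mm [ 1.1 -1.6 13.5]
[[308.09147666 237.11757838]]
```

View pics/pc.png

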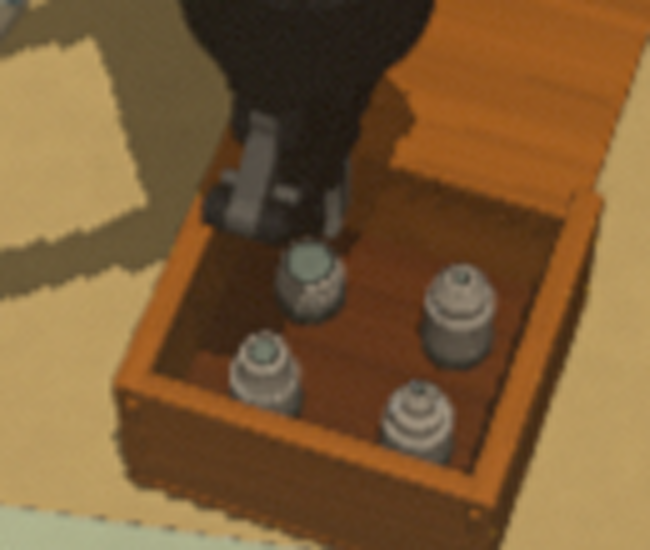

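The fingers are above the wide-lens objective (lens at crop (312,262)), and the predicted tip is at crop (315,210). The fingers are dark, so I'll brighten the crop and overlay the predicted tip footprint before going lower.

```bash
python3 - <<'E'
from h import *
im=cv2.imread('pics/p.png'); o=robot.get_obs(); M=R.from_quat(o['tool_rot']).as_matrix()
s=10; x0,y0=275,195
cr=cv2.resize(im[y0:y0+60,x0:x0+75],None,fx=s,fy=s,interpolation=cv2.INTER_CUBIC)
cr=(255*(cr/255.)**.45).astype(np.uint8)
def pt(t): return tuple(int(v) for v in (proj('side',o['tcp_pos']+M@np.array(t))[0]-[x0-.5,y0-.5])*s)
for z,c in ((.022,(0,255,0)),(0,(255,255,0))):
    q=[pt((a,b,z)) for a,b in((-.011,-.008),(.011,-.008),(.011,.008),(-.011,.008))]
    cv2.polylines(cr,[np.array(q)],True,c,1)
cv2.circle(cr,pt((0,0,.022)),4,(0,0,255),-1)
cv2.imwrite('pics/pz.png',cr)
E
```

```text
(no output)
```

View pics/pz.png

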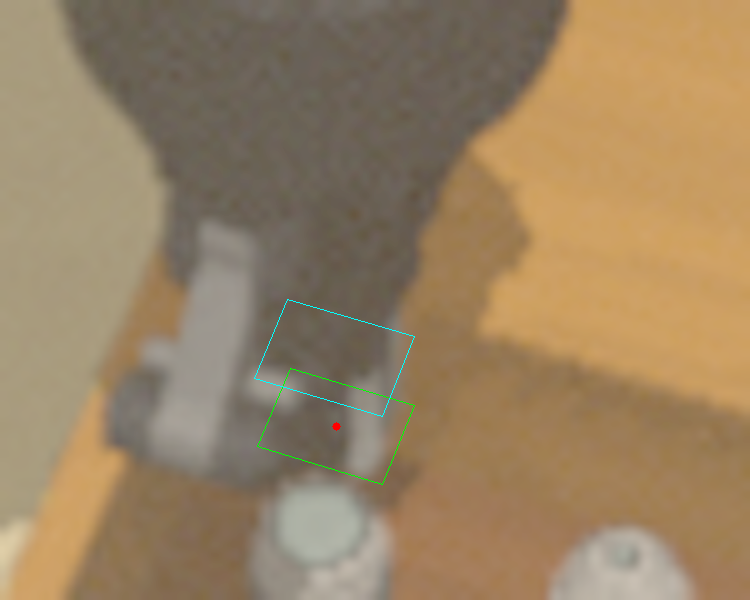

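The overlay lands on the closed fingertips (red at crop (336,426)), centred over the lens at (320,525). The knob at (180,440) is a finger linkage, so I'll check how high it sits before lowering past the lid.

```bash
python3 - <<'E'
from h import *
np.set_printoptions(precision=1,suppress=True)
o=robot.get_obs(); M=R.from_quat(o['tool_rot']).as_matrix()
for px in ((293,239),(286,236.5),(302,243)):
  for z in (.08,.095,.11,.125,.14):
    q=onz('side',px,z); print(px,'z',z,'tool mm',M.T@(q-o['tcp_pos'])*1e3)
E
python3 rel.py 21 26.5 58
```

```text
(293, 239) z 0.08 tool mm [ 20.5 -16.   14. ]
(293, 239) z 0.095 tool mm [ 17.  -24.   -1.1]
(293, 239) z 0.11 tool mm [ 13.5 -32.  -16.1]
(293, 239) z 0.125 tool mm [  9.9 -40.  -31.1]
(293, 239) z 0.14 tool mm [  6.4 -48.1 -46.1]
(286, 236.5) z 0.08 tool mm [ 33.1 -15.3  13.9]
(286, 236.5) z 0.095 tool mm [ 29.3 -23.3  -1.1]
(286, 236.5) z 0.11 tool mm [ 25.5 -31.4 -16.1]
(286, 236.5) z 0.125 tool mm [ 21.7 -39.4 -31.1]
(286, 236.5) z 0.14 tool mm [ 17.9 -47.4 -46.1]
(302, 243) z 0.08 tool mm [  4.  -18.2  14. ]
(302, 243) z 0.095 tool mm [  0.8 -26.2  -1. ]
(302, 243) z 0.11 tool mm [ -2.4 -34.2 -16. ]
(302, 243) z 0.125 tool mm [ -5.6 -42.1 -31. ]
(302, 243) z 0.14 tool mm [ -8.8 -50.1 -46. ]
t 10.25 case xy mm 22.72735609435784 25.17872282912829 tip z 71.97714192162147 F [-0.4  0.6  0. ] yaw of tool y 10.168700014729847 w -4.033801116493596e-05
shares x,y,z [ 0.1 -0.1  0.6] mm [ 1.3 -1.7 14. ]
```

The linkage is about 50 mm behind the tips, well clear of the lid. I'll lower to tip z of about 58 mm, which is 17 mm above the lens, and hold for over two seconds.

```bash

python3 -m inch '[{"x":0.05,"y":-0.06,"z":0.3,"ax":0,"ay":0,"az":0},{"x":0,"y":0,"z":0.2,"ax":0,"ay":0,"az":0},{"x":0,"y":0,"z":0.06,"ax":0,"ay":0,"az":0},{"x":0,"y":0,"z":0,"ax":0,"ay":0,"az":0}]' >/dev/null; python3 rel.py 21 26.5 58
for i in 1 2 3; do python3 -m inch '[{"x":0,"y":0,"z":0,"ax":0,"ay":0,"az":0},{"x":0,"y":0,"z":0,"ax":0,"ay":0,"az":0},{"x":0,"y":0,"z":0,"ax":0,"ay":0,"az":0},{"x":0,"y":0,"z":0,"ax":0,"ay":0,"az":0},{"x":0,"y":0,"z":0,"ax":0,"ay":0,"az":0},{"x":0,"y":0,"z":0,"ax":0,"ay":0,"az":0},{"x":0,"y":0,"z":0,"ax":0,"ay":0,"az":0},{"x":0,"y":0,"z":0,"ax":0,"ay":0,"az":0},{"x":0,"y":0,"z":0,"ax":0,"ay":0,"az":0},{"x":0,"y":0,"z":0,"ax":0,"ay":0,"az":0}]' >/dev/null; done;  python3 rel.py 21 26.5 58
```

```text
t 10.5833 case xy mm 20.690466342490566 27.067075229248566 tip z 56.35661403828548 F [ 0.3  0.1 -0.1] yaw of tool y 10.17224541338226 w 0.0001116585733228347
shares x,y,z [-0.   0.  -0.1] mm [-0.6  0.3 -1.6]
t 13.0833 case xy mm 21.012941909366464 26.677166539348594 tip z 57.269593494168305 F [-1.1 -0.1  0.1] yaw of tool y 10.171981049686066 w 0.00026682776867096653
shares x,y,z [-0. -0. -0.] mm [-0.2 -0.  -0.7]
```

```bash

python3 -m inch '[{"x":0,"y":0,"z":0,"ax":0,"ay":0,"az":0},{"x":0,"y":0,"z":0,"ax":0,"ay":0,"az":0},{"x":0,"y":0,"z":0,"ax":0,"ay":0,"az":0},{"x":0,"y":0,"z":0,"ax":0,"ay":0,"az":0},{"x":0,"y":0,"z":0,"ax":0,"ay":0,"az":0},{"x":0,"y":0,"z":0,"ax":0,"ay":0,"az":0},{"x":0,"y":0,"z":-0.4,"ax":0,"ay":0,"az":0},{"x":0,"y":0,"z":-0.8,"ax":0,"ay":0,"az":0},{"x":0,"y":0,"z":-0.8,"ax":0,"ay":0,"az":0},{"x":0,"y":0,"z":-0.8,"ax":0,"ay":0,"az":0}]' >/dev/null
python3 -m inch '[{"x":0,"y":0,"z":-0.8,"ax":0,"ay":0,"az":0},{"x":-0.15,"y":0.9,"z":0,"ax":0,"ay":0,"az":0},{"x":-0.15,"y":0.9,"z":0,"ax":0,"ay":0,"az":0},{"x":-0.15,"y":0.9,"z":0,"ax":0,"ay":0,"az":0},{"x":-0.15,"y":0.9,"z":0,"ax":0,"ay":0,"az":0},{"x":-0.15,"y":0.9,"z":0,"ax":0,"ay":0,"az":0},{"x":-0.15,"y":0.9,"z":0,"ax":0,"ay":0,"az":0},{"x":-0.15,"y":0.9,"z":0,"ax":0,"ay":0,"az":0},{"x":0,"y":0,"z":0,"ax":0,"ay":0,"az":0},{"x":0,"y":0,"z":0,"ax":0,"ay":0,"az":0}]' >/dev/null
python3 rel.py 178 0 81
```

```text
t 14.75 case xy mm 179.10211325258095 0.7292179927881701 tip z 147.05253247131492 F [-1.3 -0.4  0.5] yaw of tool y 10.103458884258345 w -0.00016196891806742722
shares x,y,z [-0.  -0.   2.6] mm [-0.8 -1.  66.1]
```

```bash

python3 -m inch '[{"x":0,"y":0,"z":0.6,"ax":0,"ay":0,"az":0},{"x":0,"y":0,"z":0.6,"ax":0,"ay":0,"az":0},{"x":0,"y":0,"z":0.6,"ax":0,"ay":0,"az":0},{"x":0,"y":0,"z":0.4,"ax":0,"ay":0,"az":0},{"x":0,"y":0,"z":0.3,"ax":0,"ay":0,"az":0},{"x":0,"y":0,"z":0.12,"ax":0,"ay":0,"az":0},{"x":0,"y":0,"z":0,"ax":0,"ay":0,"az":0},{"x":0,"y":0,"z":0,"ax":0,"ay":0,"az":0}]' >/dev/null
python3 rel.py
python3 -m inch '[{"x":0,"y":-0.12,"z":0,"ax":0,"ay":0,"az":0},{"x":0,"y":-0.12,"z":0,"ax":0,"ay":0,"az":0},{"x":0,"y":-0.12,"z":0,"ax":0,"ay":0,"az":0},{"x":0,"y":-0.12,"z":0,"ax":0,"ay":0,"az":0},{"x":0,"y":-0.12,"z":0,"ax":0,"ay":0,"az":0},{"x":0,"y":-0.12,"z":0,"ax":0,"ay":0,"az":0},{"x":0,"y":-0.12,"z":0,"ax":0,"ay":0,"az":0},{"x":0,"y":-0.12,"z":0,"ax":0,"ay":0,"az":0}]' >/dev/null
python3 rel.py
```

```text
t 15.4167 case xy mm 178.49342987369184 0.2528682359086664 tip z 82.65440268521937 F [ 0.1 -0.1  0.4] yaw of tool y 10.182477061576101 w 0.0001369324268920167
t 16.0833 case xy mm 154.46248941428647 0.4753156435361216 tip z 81.84179626264978 F [ 0.6  2.3 -0.2] yaw of tool y 10.168388454071707 w 3.470752408316301e-05
```

The lid is sliding shut with about 2 N.

```bash

python3 -m inch '[{"x":0,"y":-0.18,"z":0,"ax":0,"ay":0,"az":0},{"x":0,"y":-0.18,"z":0,"ax":0,"ay":0,"az":0},{"x":0,"y":-0.18,"z":0,"ax":0,"ay":0,"az":0},{"x":0,"y":-0.18,"z":0,"ax":0,"ay":0,"az":0},{"x":0,"y":-0.18,"z":0,"ax":0,"ay":0,"az":0},{"x":0,"y":-0.18,"z":0,"ax":0,"ay":0,"az":0},{"x":0,"y":-0.18,"z":0,"ax":0,"ay":0,"az":0},{"x":0,"y":-0.18,"z":0,"ax":0,"ay":0,"az":0},{"x":0,"y":-0.18,"z":0,"ax":0,"ay":0,"az":0},{"x":0,"y":-0.18,"z":0,"ax":0,"ay":0,"az":0}]' >/dev/null
python3 rel.py
python3 -m inch '[{"x":0,"y":-0.18,"z":0,"ax":0,"ay":0,"az":0},{"x":0,"y":-0.18,"z":0,"ax":0,"ay":0,"az":0},{"x":0,"y":-0.18,"z":0,"ax":0,"ay":0,"az":0},{"x":0,"y":-0.18,"z":0,"ax":0,"ay":0,"az":0},{"x":0,"y":-0.18,"z":0,"ax":0,"ay":0,"az":0},{"x":0,"y":-0.18,"z":0,"ax":0,"ay":0,"az":0},{"x":0,"y":-0.15,"z":0,"ax":0,"ay":0,"az":0},{"x":0,"y":-0.1,"z":0,"ax":0,"ay":0,"az":0},{"x":0,"y":-0.06,"z":0,"ax":0,"ay":0,"az":0}]' >/dev/null
python3 rel.py
```

```text
t 16.9167 case xy mm 109.05653994179481 0.5926209364834918 tip z 81.7737512567113 F [-1.9  1.9  0.6] yaw of tool y 10.170376693765903 w 0.00010149755594486056
t 17.6667 case xy mm 74.30516593853032 0.38476374880217135 tip z 81.75387286229527 F [-1.3  2.4 -0.9] yaw of tool y 10.191203502637292 w 1.3231016121996647e-05
```

```bash

python3 -m inch '[{"x":0,"y":-0.1,"z":0,"ax":0,"ay":0,"az":0},{"x":0,"y":-0.1,"z":0,"ax":0,"ay":0,"az":0},{"x":0,"y":-0.1,"z":0,"ax":0,"ay":0,"az":0},{"x":0,"y":-0.1,"z":0,"ax":0,"ay":0,"az":0},{"x":0,"y":-0.06,"z":0,"ax":0,"ay":0,"az":0}]' >/dev/null
python3 rel.py
```

```text
t 18.0833 case xy mm 62.95641416247726 0.44824568512731267 tip z 81.72038080027791 F [-1.1  1.2 -1.7] yaw of tool y 10.173982520117045 w -0.00015221095827796157
```

```bash

python3 -m inch '[{"x":0,"y":-0.05,"z":0,"ax":0,"ay":0,"az":0},{"x":0,"y":-0.05,"z":0,"ax":0,"ay":0,"az":0}]' >/dev/null
python3 rel.py
```

```text
t 18.25 case xy mm 60.62082826636446 0.4285085571635954 tip z 81.77266770900285 F [-0.5  1.6  0.6] yaw of tool y 10.17517892510264 w 2.6338978096698043e-05
```

```bash

python3 -m inch '[{"x":0,"y":-0.04,"z":0,"ax":0,"ay":0,"az":0},{"x":0,"y":-0.04,"z":0,"ax":0,"ay":0,"az":0}]' >/dev/null
python3 rel.py
```

```text
t 18.4167 case xy mm 58.70080599090725 0.46278961100913596 tip z 81.75448388071612 F [-0.9  2.  -0.1] yaw of tool y 10.168818161962914 w -5.396020969292636e-05
```

```bash

python3 -m inch '[{"x":0,"y":-0.04,"z":0,"ax":0,"ay":0,"az":0},{"x":0,"y":0,"z":0,"ax":0,"ay":0,"az":0}]' >/dev/null
python3 rel.py
```

```text
t 18.5833 case xy mm 57.56346548034486 0.3574872747235787 tip z 81.78180238722565 F [-0.5  0.8 -0.9] yaw of tool y 10.17915299849781 w -7.443567586230391e-05
```

```bash

python3 -m inch '[{"x":0,"y":-0.04,"z":0,"ax":0,"ay":0,"az":0},{"x":0,"y":0,"z":0,"ax":0,"ay":0,"az":0}]' >/dev/null
python3 rel.py
```

```text
t 18.75 case xy mm 56.627496026437086 0.3468603392364407 tip z 81.79736723640436 F [-0.8  1.1 -0.2] yaw of tool y 10.173892684688003 w -0.00012762318090074268
```

```bash

python3 -m inch '[{"x":0,"y":-0.04,"z":0,"ax":0,"ay":0,"az":0},{"x":0,"y":0,"z":0,"ax":0,"ay":0,"az":0}]' >/dev/null
python3 rel.py
```

```text
t 18.9167 case xy mm 55.733654471942984 0.3676657306271204 tip z 81.80703028778932 F [-0.3  2.  -0.9] yaw of tool y 10.172030513757843 w -0.0005813669326831787
```

```bash

python3 -m inch '[{"x":0,"y":-0.04,"z":0,"ax":0,"ay":0,"az":0},{"x":0,"y":0,"z":0,"ax":0,"ay":0,"az":0}]' >/dev/null
python3 rel.py
```

```text
t 19.0833 case xy mm 55.52849805381696 0.3736739018889161 tip z 81.83311073789446 F [ 0.6  5.  -1.4] yaw of tool y 10.156225755398983 w -0.00011901918106405107
```

```bash

python3 -m inch '[{"x":0,"y":-0.04,"z":0,"ax":0,"ay":0,"az":0},{"x":0,"y":0,"z":0,"ax":0,"ay":0,"az":0}]' >/dev/null
python3 rel.py
```

```text
t 19.25 case xy mm 55.39214446827045 0.4218525709140411 tip z 81.85782190880091 F [ 2.2  8.3 -3.6] yaw of tool y 10.123045807428571 w -0.00013313701108731707
```

The shut stop is at 55.4 mm, where the force climbs to 8 N and the position stalls. I'll back away, rise, clear the view and check.

```bash

python3 -m inch '[{"x":0,"y":0.3,"z":0,"ax":0,"ay":0,"az":0},{"x":0,"y":0.4,"z":-0.4,"ax":0,"ay":0,"az":0},{"x":0,"y":0.4,"z":-0.9,"ax":0,"ay":0,"az":0},{"x":0,"y":0.9,"z":-0.9,"ax":0,"ay":0,"az":0},{"x":0.8,"y":0.9,"z":-0.9,"ax":0,"ay":0,"az":0},{"x":0.9,"y":0.9,"z":-0.8,"ax":0,"ay":0,"az":0},{"x":0.9,"y":0.9,"z":-0.8,"ax":0,"ay":0,"az":0},{"x":0.9,"y":0.9,"z":0,"ax":0,"ay":0,"az":0},{"x":0.9,"y":0.9,"z":0,"ax":0,"ay":0,"az":0},{"x":0.9,"y":0.9,"z":0,"ax":0,"ay":0,"az":0}]' 
python3 -m inch '[{"x":0,"y":0,"z":0,"ax":0,"ay":0,"az":0},{"x":0,"y":0,"z":0,"ax":0,"ay":0,"az":0},{"x":0,"y":0,"z":0,"ax":0,"ay":0,"az":0},{"x":0,"y":0,"z":0,"ax":0,"ay":0,"az":0}]' >/dev/null
python3 - <<'E'
from h import *
for cam in ['top','side']:
    snap(cam,cam+'2.png')
    a=models.pinpoint(cam,'lid_ledge')[:1]; print(cam,a)
A=cv2.imread('pics/top2.png')[100:400,200:420]; B=cv2.imread('pics/side2.png')[150:350,180:460]
cv2.imwrite('pics/end.png',np.hstack([cv2.resize(A,(367,500)),cv2.resize(B,(420,500))]))
E
```

```text
clock: 20.08
tcp_pos: [0.3998, 0.5045, 0.2222]
tool_rot: [0.089, 0.996, 0.0, 0.001]
ft_force: [-0.4, -0.5, -1.0]
gripper_width: 0.0003
grip_force: 0.0
top [{'centre': [314.9, 237.7], 'confidence': 0.86}]
side [{'centre': [328.8, 226.5], 'confidence': 0.58}]
```

View pics/end.png

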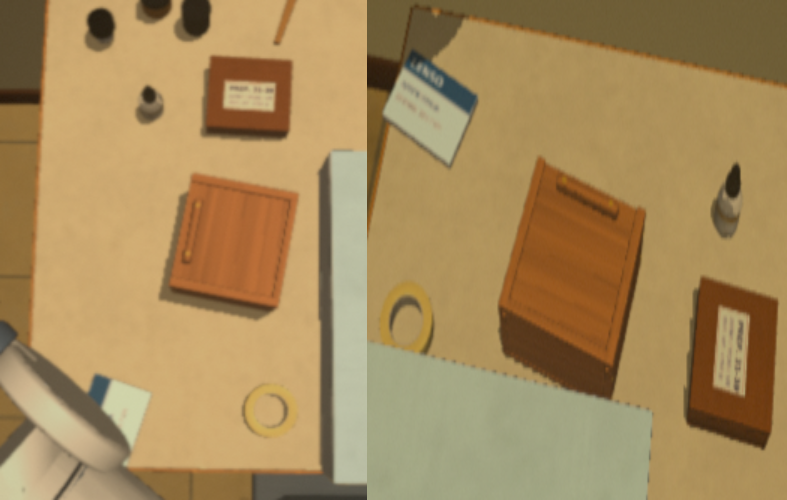

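Both views show the lid flush shut with no gap at its right end. The slide box, bottle and tissue are where they were, and the arm is clear. I'm handing in.

```bash
python3 -c "
from workcell import robot
print(robot.hand_in())"
```

```text
the job is handed in; nothing more can be done
None
```

I pushed the lid fully open, pointed at the shortest objective (left seat nearest the robot) from about 16 mm above its lens for about 3 s, pushed the lid fully shut again, and handed the job in at about 21 s; the largest push force I read was about 9 N, and I saw no contact with anything but the lid.

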